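# Close the instrument box: fold the flap and tuck it under the lip

## Robot

A 6-joint arm with a two-finger parallel gripper is mounted at the origin on the work surface. World frame = base frame: x ahead of the robot, y to its left, z up, the work surface at z = 0. Lengths are in m, angles in rad, forces in N, time in s.
With the tool pointing down it reaches from about 0.375 to 0.925 m from the base axis. Payload 5.7 kg.
Tool frame: the origin (TCP) lies at the very end of the fingers, on their centre line; the grasp point (between the pads) lies 19 mm behind it; z points along the fingers, x is the direction in which the jaws open and shut, and the axes are right-handed (so a half turn about z gives the same grasp; the last joint's range is limited). The gripper opens to 88 mm and grips with 3 to 60 N. Pads are 20 mm wide; open, the fingers measure 115 mm over their backs; the gripper's body (75 mm by 178 mm) begins 61 mm behind the grasp point.
Start: joints at [-1.393, 0.359, 1.51, -0, 1.272, -0.115], TCP at [0.173, -0.574, 0.194] pointing down, gripper open.
Joint ranges: [-2.97, 2.97], [-1.01, 2.36], [0.21, 2.38], [-0.96, 4.11], [0.2, 2.71], [-2.98, 2.98]. Speed limits (rad/s): [2.39, 2.39, 3.14, 3.14, 3.14, 3.14].

## Interface

Orientations are given as a 3x3 rotation matrix whose columns are the frame's x, y, z axes.
In Python, from rig import robot gives the robot as it stands. The module is installed in compiled form; this text tells all that it offers.
- The arm moves only by the tool step_arm, never from a script. Its argument "commands" is a list of rows, each a list of 5 numbers: the shift along the tool's x, y, z in m, then the turn about the tool's z in rad, then the opening, from 0 (shut) to 1 (fully open). A call has 1 to 12 rows; each row is the pose to reach, as a shift and turn from the pose commanded when the call began, along the tool's axes at that moment; what a row does not reach only later rows make up. A row lasts 1/12 s, in which the tool goes at most 41.7 mm and 7.16 degrees, less where a joint would pass 70% of its speed; a pose out of reach is approached as far as the arm can. A call with a gripper value outside its range is refused whole. The fingers move at their own pace and stop on an object; the grip force is fixed at half the most. Time passes only in rows, so rows that repeat a pose let the fingers close. It gives the time, the measured TCP pose, the force and the opening at its end, in the units of the state.
- robot.state(): the state, without advancing time (a new reading comes with each control period).
- robot.get_image(name): name is "side" or "top" or "wrist"; returns a dict with "image" (420x560x3 uint8, red, green, blue), "z_map" (420x560 float32, m along the optical axis (not along the pixel's ray), 0 where there is no reading), "vertical_fov" (degrees; the focal length in pixels is half the picture's height over the tangent of half this angle, whatever the lens; pixels are square), "cx", "cy" (the principal point, pixels), "view" (4x4, takes a point from world to camera coordinates). Camera axes: x right, y down, z forward; pixel columns grow to the right and rows downward; lengths in m; the calibration is good to about 2 mm. A picture is of the moment at which its call begins.
- robot.job_done(): hands the job in, once; it reports no verdict.
The state is a dict: "time_s": time; "qpos": joint angles; "joint_velocities": joint speeds; "tau": joint torques, N m; "tcp_pos": TCP position; "tcp_rot": TCP orientation; "ft_force": force on the tool from outside, world axes, zero at the start; "wrist_torque": the same for the moment, N m; "grip_width": finger opening in m.
Only numpy, scipy, OpenCV 4.12 (cv2) and the standard library are available. Lean on these libraries where they do the work, as an engineer would, in place of code of your own. Each camera call takes 0.05 s, during which the arm holds its last target. There are 200 camera calls.

## Task

Close the black instrument box over the steel compass using only your fingertips: push the upright flap over until it lies flat, then, holding it down, push it by its rib towards the retaining lip until its free edge is tucked well under the lip and the flap stays shut by itself, and take the hand away. Do not pinch the flap between the fingers; leave the compass in the box, and do not lift, topple or shift the other things on the desk.

Things in the scene. Friction and masses are not known exactly. Their poses are not given: they have to be found in the camera images.
- case: drawing-instrument box of black plastic, 110 (its x) x 160 (its y) x 32 mm, fixed to the desk, open on top, walls 5 mm, floor 4 mm; origin: centre of its underside, z up. Its flap is hinged along the -x side and folds over towards +x; a retaining lip runs along the +x side
- flap (a joint): fold angle of the box's grey flap, rad: 0 = folded over, flat on the box's rim; 1.57 = upright; at most 1.9 = leaning back. It starts at 1.3 to 1.8, standing open by itself. A light hinge spring (0.05 N m/rad; about 0.05 N m net of the weight when flat) swings it up again to about 1.1 unless the lip holds it; about 2 N beside the rib presses it flat
- flap_slot (a joint): how far the whole flap with its hinge pins has been pushed along the case's +x in its slots, m: 0 (start) to 0.014 (stop). About 4 to 5 N moves it; it stays where it is left. At 0 the flap's free edge, folded flat, is 5 mm short of the lip; at 0.014 it reaches 9 mm beneath the lip. If it stands above 0.005 while the flap comes down, the flap lands on top of the lip
- hinge_line (a point): middle of the flap's hinge axis when joint flap_slot is 0; 50 mm to -x of the case's origin, 34 mm above its underside; the axis runs along the case's y. The folded flap's top face lies 2 mm above it
- flap_edge (a point): middle of the flap's free edge, 88 mm from the hinge axis, at half the plate's thickness; moves with the flap
- flap_rib (a point): on the flap's outer face (up when folded, away from the lip when upright), at the foot of the thumb rib's hinge-side flank, mid length, 62 mm from the hinge axis. The rib is 100 mm long parallel to the hinge, 6 mm thick and 9 mm high; behind it the flap's face is plain; moves with the flap
- lip_edge (a point): middle of the lower inner edge of the fixed retaining lip: an aluminium strip 150 mm long along the case's y, 12 mm deep in x, 4 mm thick, its underside 7 mm above the box's rim, that is 3 mm above the top of the folded flap; it is open towards -x
- flap_back: the flap's grey plastic plate with the rib on its outer face: 146 mm wide along the hinge, 4 mm thick, reaching from 4 to 88 mm from the hinge axis; origin on the hinge axis at mid width and mid thickness; x towards the free edge, z out of the outer face
- flap_lining: the cork lining on the flap's inner face, 76 x 138 x 2 mm, 8 to 84 mm from the hinge axis; same origin and axes as the plate
- compass: steel drawing compass, 130 mm long, 36 mm wide, 10 mm high, lying loose on the floor of the box along the case's y; origin: underside, near mid length
- eraser: white eraser 45 x 22 x 13 mm, on the desk beside the box (case's +y side); origin: centre of underside
- glue: standing glue stick, 28 mm diameter, 85 mm tall, on the desk beside the box (case's -y side); origin: centre of underside
- stapler: grey stapler 34 x 130 x 48 mm, on the desk beyond the lip; origin: centre of underside
- pencil_cup: square white ceramic cup 75 x 75 x 95 mm with pencils and a ruler, up to 170 mm tall; origin: centre of underside
- mug: white mug 80 mm across, 92 mm tall; origin: centre of underside
- sharpener: small metal sharpener 26 x 16 x 13 mm; origin: centre of underside
There are look-alikes about, which are no part of the job. Leave any white look-alike of the case alone. Of the things shaped like the compass, the steel one is meant.

How it is judged:
By the outcome, as a careful person would: the job done as asked, in the order asked, and still so for the second after the job is handed in, with the robot touching nothing.
It also fails if it takes over 35 s, if anything falls off the work surface, if the arm or the gripper's body presses on something with over 40 N, if the wrist force passes 120 N, or if a joint passes its speed limit or range.

## Working session

There is one attempt and no reset: what is moved stays moved. The work goes in short steps, Python scripts to look and compute and a tool call to move; the robot and the scene stay as the last step left them, time stands still between calls to the robot, and variables do not carry over. Pictures are saved under pics/ and viewed, on a budget of 10 in all, crops included, one or two more only if the job needs it, and the job is handed in when it is done.

Besides the shell and the picture viewer there is one more tool, called as name(argument=value, ...), one argument or row to a line, values as JSON. step_arm: Moves the arm, as the interface text tells. Its arguments: {"type":"object","properties":{"commands":{"type":"array"}},"required":["commands"]}

```bash
mkdir -p pics; cat > h.py <<'E'
import numpy as np, cv2
from rig import robot
def cam(n):
    d=robot.get_image(n); im=d["image"]; h=im.shape[0]
    d["f"]=h/2/np.tan(np.radians(d["vertical_fov"])/2); return d
def save(d,p): cv2.imwrite("pics/"+p,d["image"][:,:,::-1])
def cloud(d):
    z=d["z_map"]; v,u=np.mgrid[:z.shape[0],:z.shape[1]]
    P=np.stack([(u-d["cx"])*z/d["f"],(v-d["cy"])*z/d["f"],z],-1)
    T=np.linalg.inv(d["view"]); W=P@T[:3,:3].T+T[:3,3]; W[z==0]=np.nan; return W
def proj(d,p):
    c=d["view"]@np.r_[p,1]; return d["f"]*c[0]/c[2]+d["cx"],d["f"]*c[1]/c[2]+d["cy"]
E
python3 - <<'E'
from h import *
for n in("top","side"):
    d=cam(n); save(d,n+"0.png"); print(n,d["f"],np.linalg.inv(d["view"]).round(3).tolist(),(d["z_map"]>0).mean())
s=robot.state(); print(s["tcp_pos"],s["tcp_rot"],s["ft_force"])
E
```

```text
top 503.5167302093969 [[0.015, -0.996, 0.091, 0.496], [-0.999, -0.012, 0.036, -0.019], [-0.034, -0.091, -0.995, 1.132], [0.0, 0.0, 0.0, 1.0]] 0.996156462585034
side 470.8136048601212 [[-0.818, -0.374, 0.437, 0.035], [-0.575, 0.545, -0.61, 0.735], [-0.01, -0.75, -0.661, 0.867], [0.0, 0.0, 0.0, 1.0]] 0.9957780612244898
[ 0.17304621 -0.57381569  0.1934945 ] [[ 2.88637936e-01 -9.57438276e-01 -3.00167075e-04]
 [-9.57436915e-01 -2.88638035e-01  1.62465895e-03]
 [-1.64215030e-03 -1.81547168e-04 -9.99998635e-01]] [-0.43098329  0.03865836 -0.05405713]
```

View pics/top0.png

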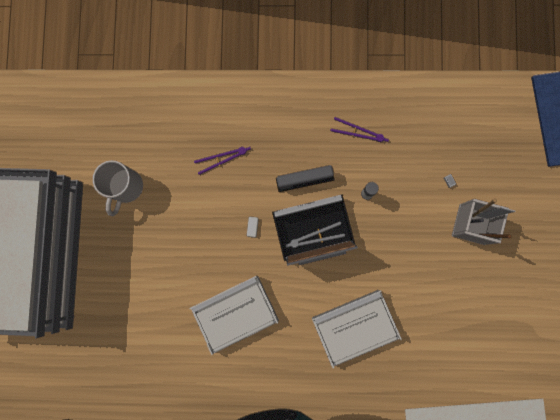

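View pics/side0.png

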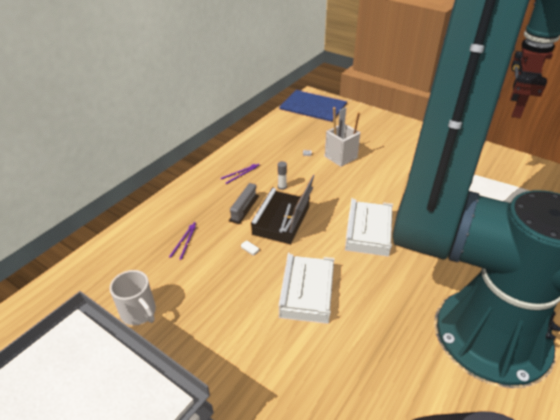

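The top view shows the black box at about px (314,232). Its lip is on the far (+x) side at (308,206) and the upright flap on the near side at (320,253). White look-alikes are at (235,315) and (357,328). Next I measure it.

```bash
python3 - <<'E'
from h import *
d=cam("top"); W=cloud(d); im=d["image"].astype(int)
sub=np.zeros(W.shape[:2],bool); sub[190:275,265:365]=1
z=W[...,2]
print("desk z",np.nanmedian(z[140:160,60:80]), np.nanmedian(z[270:280,150:180]))
mx=im.max(-1)
for nm,m in(("lip",sub&(z>.034)&(z<.055)&(mx>70)),("rim",sub&(z>.022)&(z<.055)),("flap",sub&(z>.06)&(z<.14))):
    m=cv2.morphologyEx(m.astype(np.uint8),cv2.MORPH_OPEN,np.ones((2,2)))
    n,l,st,_=cv2.connectedComponentsWithStats(m)
    for k in range(1,n):
        if st[k,4]<60: continue
        P=W[l==k]; r=cv2.minAreaRect(P[:,:2].astype(np.float32)*1000)
        print(nm,st[k],"med z",np.median(P[:,2]).round(4),"zmax",P[:,2].max().round(4),"rect mm",np.round(r[0],1),np.round(r[1],1),round(r[2],1),np.round(cv2.boxPoints(r)).tolist())
E
```

```text
desk z -0.0007247158317822411 -0.0009354276269697426
lip [275 196  68  21 383] med z nan zmax nan rect mm [626.9 -28.4] [  9.5 151. ] 14.7 [[603.0, 43.0], [642.0, -103.0], [651.0, -100.0], [612.0, 46.0]]
rim [273 195  74  67 539] med z nan zmax nan rect mm [581.5 -42. ] [109.3 166.8] 16.4 [[505.0, 23.0], [553.0, -137.0], [657.0, -106.0], [610.0, 53.0]]
rim [345 210  11  34  95] med z 0.0306 zmax 0.0798 rect mm [ 583.3 -120.9] [76.1 11.7] 12.4 [[545.0, -123.0], [547.0, -135.0], [622.0, -118.0], [619.0, -107.0]]
flap [288 243  71  23 659] med z nan zmax nan rect mm [nan nan] [0. 0.] 0.0 [[nan, nan], [nan, nan], [nan, nan], [nan, nan]]
```

```bash
python3 - <<'E'
from h import *
d=cam("top"); W=cloud(d); z=W[...,2]; im=d["image"].astype(int)
sub=np.zeros(z.shape,bool); sub[190:275,265:365]=1
m=sub&(z>.036)&(z<.05)&(im.max(-1)>70); P=W[m]
P=P[P[:,0]>.59]; r=cv2.minAreaRect((P[:,:2]*1000).astype(np.float32)); print("lip",len(P),r,np.median(P[:,2]))
c=P[:,:2].mean(0); t=np.linalg.svd(P[:,:2]-c)[2][0]; t*=np.sign(t[1]); ex=np.array([t[1],-t[0]])
print("ey",t,"ex",ex,"yaw",np.degrees(np.arctan2(ex[1],ex[0])))
o=np.array(r[0])/1000-.049*ex; print("origin",o,"hinge",o-.05*ex)
F=W[sub&(z>.05)&(z<.14)]; L=np.c_[(F[:,:2]-o)@ex,(F[:,:2]-o)@t,F[:,2]]*1000
k=L[:,0]<0; L=L[k]; print(len(L),np.percentile(L,[1,50,99],axis=0).round(1))
for a in range(50,130,8):
    q=L[(L[:,2]>a)&(L[:,2]<=a+8)]
    if len(q): print(a,len(q),q.min(0).round(),np.median(q,0).round(1),q.max(0).round())
s=d=cam("side"); W=cloud(s); z=W[...,2]
L=np.c_[(W[...,:2].reshape(-1,2)-o)@ex,(W[...,:2].reshape(-1,2)-o)@t,z.ravel()]*1000
m=(abs(L[:,1])<75)&(L[:,0]>-110)&(L[:,0]<0)&(L[:,2]>45)&(L[:,2]<140); q0=L[m]
for a in range(45,135,10):
    q=q0[(q0[:,2]>a)&(q0[:,2]<=a+10)]
    if len(q): print("side",a,len(q),q.min(0).round(),np.median(q,0).round(1),q.max(0).round())
h=o-.05*ex; p=h-.06*ex-0*t
s=robot.state(); R=s["tcp_rot"]; print("to behind",R.T@(np.r_[p,.2]-s["tcp_pos"]))
print("turn so toolx||ey:",[np.degrees(np.arctan2(*( (R.T@np.r_[sg*t,0])[[1,0]]))) for sg in(1,-1)], s["qpos"])
E
```

```text
lip 386 ((633.8500366210938, -48.87866973876953), (12.573503494262695, 204.71099853515625), 14.844173431396484) 0.042381421436985645
ey [-0.25440932  0.96709663] ex [0.96709663 0.25440932] yaw 14.738587609793962
origin [ 0.5864623  -0.06134473] hinge [ 0.53810747 -0.07406519]
712 [[-72.2 -47.7  51.6]
 [-61.1  23.5 100.2]
 [-49.3  94.  123.2]]
50 35 [-52. -38.  50.] [-49.4  23.5  54.5] [-49.  96.  58.]
58 46 [-52. -48.  58.] [-51.1  25.3  61. ] [-50.  94.  66.]
66 32 [-53. -45.  67.] [-52.3  11.4  70.4] [-52.  87.  74.]
74 44 [-56. -49.  74.] [-53.9  26.4  77.9] [-53.  92.  82.]
82 40 [-57. -45.  83.] [-55.2  35.3  86.3] [-55.  94.  90.]
90 95 [-72. -49.  90.] [-67.7  26.4  96.2] [-56.  95.  98.]
98 122 [-72. -44.  98.] [-67.9  20.9 100.1] [-57.  95. 106.]
106 50 [-63. -49. 106.] [-59.6  18.1 110.6] [-59.  93. 114.]
114 225 [-67. -49. 114.] [-63.6  23.7 118.8] [-60.  95. 122.]
122 23 [-67. -49. 122.] [-65.7  25.  122.6] [-61.  96. 124.]
side 45 7 [-56.  31.  45.] [-55.6  51.1  51.5] [-55.  75.  52.]
side 55 7 [-58.  36.  57.] [-57.2  55.7  60.1] [-56.  70.  65.]
side 65 4 [-60.  56.  67.] [-58.8  60.6  72. ] [-58.  69.  75.]
side 75 3 [-61. -49.  82.] [-61.   61.6  83.2] [-61.  68.  84.]
side 85 6 [-72. -44.  88.] [-71.5  37.2  92.5] [-62.  71.  94.]
side 95 110 [-73. -46.  95.] [-68.9  27.  100.1] [-64.  74. 104.]
side 105 27 [-67. -41. 105.] [-65.7  21.3 108.5] [-61.  70. 115.]
side 115 76 [-68. -46. 115.] [-65.4  18.3 119.4] [-61.  74. 123.]
to behind [-0.37552505 -0.43383353 -0.00578004]
turn so toolx||ey: [np.float64(-177.96037741506058), np.float64(2.0396225849394463)] [-1.39307729e+00  3.59165546e-01  1.51088904e+00 -1.72481836e-06
  1.27248877e+00 -1.15115506e-01]
```

step_arm(
  commands=[
    [-0.399, -0.444, -0.006, 0.036, 0],
    [-0.399, -0.444, -0.006, 0.036, 0],
    [-0.399, -0.444, -0.006, 0.036, 0],
    [-0.399, -0.444, -0.006, 0.036, 0],
    [-0.399, -0.444, -0.006, 0.036, 0],
    [-0.399, -0.444, -0.006, 0.036, 0],
    [-0.399, -0.444, -0.006, 0.036, 0],
    [-0.399, -0.444, -0.006, 0.036, 0],
    [-0.399, -0.444, -0.006, 0.036, 0],
    [-0.399, -0.444, -0.006, 0.036, 0],
    [-0.399, -0.444, -0.006, 0.036, 0],
    [-0.399, -0.444, -0.006, 0.036, 0],
  ],
)

```text
time_s: 1.25
tcp_pos: [0.4334, -0.1452, 0.1995]
tcp_rot: [[0.254, -0.967, 0.0], [-0.967, -0.254, -0.0], [0.0, -0.0, -1.0]]
ft_force: [0.5, -0.3, -0.2]
grip_width: 0.0112
```

step_arm(
  commands=[
    [-0.066, -0.069, 0, 0, 0],
    [-0.066, -0.069, 0, 0, 0],
    [-0.066, -0.069, 0, 0, 0],
    [-0.066, -0.069, 0, 0, 0],
    [-0.066, -0.069, 0, 0, 0],
  ],
)

```text
time_s: 1.67
tcp_pos: [0.4825, -0.0658, 0.1991]
tcp_rot: [[0.256, -0.967, -0.001], [-0.967, -0.256, -0.0], [0.0, 0.001, -1.0]]
ft_force: [0.0, -0.7, -0.2]
grip_width: 0.0007
```

```bash
cat >> h.py <<'E'
EX=np.array([.967,.2544]); EY=np.array([-.2544,.967]); O=np.array([.5805,-.0386])
def case(p): p=np.asarray(p); q=p[...,:2]-O; return np.stack([q@EX,q@EY,p[...,2]],-1)*1000
E
python3 - <<'E'
from h import *
s=robot.state(); print(s["time_s"],s["tcp_pos"],case(s["tcp_pos"]).round(1),s["ft_force"],s["grip_width"])
d=cam("wrist"); save(d,"w1.png")
E
```

```text
1.6667 [ 0.48245071 -0.06575469  0.19909419] [-101.7   -1.3  199.1] [ 0.03002357 -0.74039915 -0.1553137 ] 0.0007079201923831584
```

View pics/w1.png

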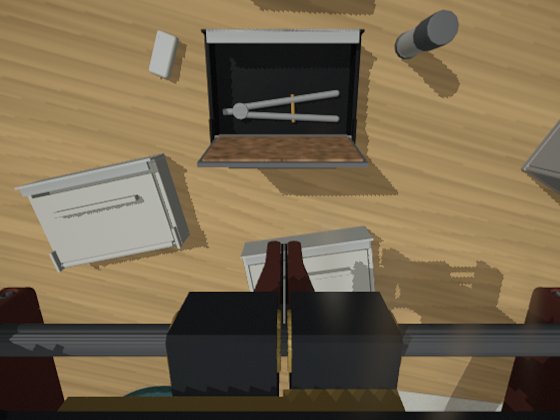

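The wrist view shows the box square to the tool. The fingers at (285,245) are centred on the flap (283,150), the lip is at (285,36), and the steel compass is inside at (285,107). A quick close-range check of the frame comes next, then I go down.

```bash
python3 - <<'E'
from h import *
d=cam("wrist"); W=cloud(d); L=case(W); 
lip=L[28:46,200:366].reshape(-1,3); lip=lip[(lip[:,2]>36)&(lip[:,2]<50)]
print("lip",np.nanpercentile(lip,[2,50,98],axis=0).round(1))
f=L[130:170,190:375].reshape(-1,3); f=f[(f[:,2]>50)&(f[:,0]<-30)]; print("flap",np.nanpercentile(f,[1,50,99],axis=0).round(1))
b=L[225:300,240:380].reshape(-1,3); b=b[b[:,2]<90]; print("white box",np.nanpercentile(b,[1,50,99],axis=0).round(1))
E
```

```text
lip [[ 42.9 -71.5  40.4]
 [ 48.9   1.8  42.1]
 [ 54.4  74.8  43.8]]
flap [[-71.3 -69.9  51.5]
 [-58.    1.4 100.6]
 [-49.1  72.9 121.1]]
white box [[-257.8 -130.4   -2. ]
 [-190.3  -53.7   34.2]
 [-166.4   57.4   44.5]]
```

step_arm(
  commands=[
    [0, 0, 0.04, 0, 0],
    [0, 0, 0.08, 0, 0],
    [0, 0, 0.12, 0, 0],
    [0, 0, 0.12, 0, 0],
    [0, 0, 0.12, 0, 0],
  ],
)

```text
time_s: 2.18
tcp_pos: [0.4801, -0.0666, 0.0782]
tcp_rot: [[0.252, -0.968, -0.005], [-0.968, -0.252, 0.001], [-0.003, 0.005, -1.0]]
ft_force: [0.6, -0.1, 1.4]
grip_width: 0.0003
```

step_arm(
  commands=[
    [0, -0.015, 0.001, 0, 0],
    [0, -0.028, 0.002, 0, 0],
    [0, -0.034, 0.002, 0, 0],
    [0, -0.04, 0.002, 0, 0],
    [0, -0.046, 0.003, 0, 0],
    [0, -0.051, 0.003, 0, 0],
    [0, -0.056, 0.005, 0, 0],
    [0, -0.061, 0.007, 0, 0],
    [0, -0.066, 0.01, 0, 0],
    [0, -0.07, 0.013, 0, 0],
  ],
)

```text
time_s: 3.02
tcp_pos: [0.5552, -0.0474, 0.0683]
tcp_rot: [[0.253, -0.967, 0.008], [-0.967, -0.253, 0.001], [0.001, -0.008, -1.0]]
ft_force: [4.9, 6.0, 16.1]
grip_width: 0.0003
```

```bash
cat > chk.py <<'E'
from h import *; import sys
s=robot.state(); print(s["time_s"],case(s["tcp_pos"]).round(1),"F",s["ft_force"].round(1))
d=cam("wrist"); L=case(cloud(d)).reshape(-1,3); m=(abs(L[:,1])<70)&(abs(L[:,1])>18)&(L[:,0]>-60)&(L[:,0]<60)&(L[:,2]>10)&(L[:,2]<140); L=L[m]
for a in range(-60,60,8):
    q=L[(L[:,0]>=a)&(L[:,0]<a+8)]
    if len(q)>5: print(a,len(q),np.percentile(q[:,2],[5,50,95]).round(1))
if len(sys.argv)>1: save(d,sys.argv[1])
E
python3 chk.py
```

```text
3.0167 [-26.7  -2.1  68.3] F [ 4.9  6.  16.1]
-52 32 [36.8 41.3 46.5]
-44 51 [49.8 54.8 59.6]
-36 299 [10.1 11.2 70.9]
-28 1641 [10.7 94.7 97. ]
-20 1741 [10.8 93.3 97.5]
-12 1652 [ 10.7 107.7 109.6]
-4 1303 [101.7 107.3 108.9]
36 270 [41.2 42.2 43.4]
44 1925 [41.2 42.3 43.5]
52 793 [41.2 42.3 43.3]
```

step_arm(
  commands=[
    [0, 0, 0, 0, 0],
  ],
)

```text
time_s: 3.15
tcp_pos: [0.5555, -0.0472, 0.0683]
tcp_rot: [[0.253, -0.967, 0.009], [-0.967, -0.253, 0.001], [0.001, -0.008, -1.0]]
ft_force: [3.5, 4.7, 12.7]
grip_width: 0.0004
```

```bash
python3 chk.py c1.png
```

```text
3.15 [-26.3  -2.   68.3] F [ 3.5  4.7 12.7]
-52 30 [36.4 39.4 46.2]
-44 61 [48.3 54.3 58.6]
-36 296 [10.1 11.5 70.6]
-28 1540 [10.7 94.4 96.8]
-20 1815 [10.8 93.  96.4]
-12 1509 [ 10.6 106.2 109.3]
-4 1551 [101.9 107.2 108.9]
36 275 [41.1 42.3 43.3]
44 1880 [41.2 42.3 43.4]
52 786 [41.2 42.3 43.4]
```

View pics/c1.png

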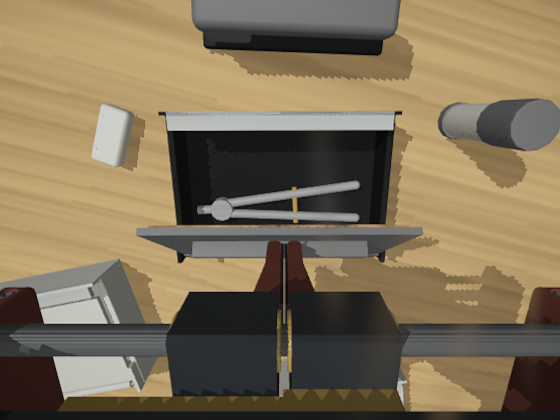

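```bash
python3 - <<'E'
from h import *
s=robot.state(); print(case(s["tcp_pos"]).round(1),s["ft_force"].round(2),s["wrist_torque"].round(2),s["joint_velocities"].round(3))
d=cam("side"); im=d["image"]; u,v=map(int,proj(d,s["tcp_pos"])); print(u,v)
c=im[v-75:v+45,u-80:u+80]; cv2.imwrite("pics/s2.png",cv2.resize(c,None,fx=5,fy=5,interpolation=cv2.INTER_CUBIC)[:,:,::-1])
L=case(cloud(d))
for zz in range(60,150,10):
    m=(abs(L[...,1])<22)&(L[...,0]>-60)&(L[...,0]<20)&(abs(L[...,2]-zz)<5); q=L[m]
    if len(q): print(zz,len(q),np.percentile(q,[2,50,98],axis=0).round(0).tolist())
s=robot.state(); print(s["ft_force"].round(2))
E
```

```text
[-26.5  -2.   68.4] [ 3.67  4.58 11.93] [ 0.94 -0.82  0.03] [-0.002 -0.003  0.002 -0.004  0.001  0.002]
290 202
60 47 [[-42.0, -19.0, 55.0], [-37.0, -0.0, 59.0], [-33.0, 20.0, 65.0]]
70 45 [[-35.0, -22.0, 65.0], [-31.0, 1.0, 70.0], [-25.0, 22.0, 75.0]]
80 25 [[-29.0, -17.0, 76.0], [-25.0, 4.0, 79.0], [-23.0, 21.0, 83.0]]
90 13 [[-26.0, 3.0, 91.0], [-18.0, 13.0, 94.0], [-15.0, 22.0, 95.0]]
100 55 [[-37.0, -10.0, 95.0], [-21.0, 8.0, 100.0], [-8.0, 21.0, 105.0]]
110 46 [[-38.0, -7.0, 105.0], [-21.0, 7.0, 109.0], [-4.0, 19.0, 114.0]]
120 12 [[-38.0, -8.0, 115.0], [-37.0, 6.0, 117.0], [-17.0, 9.0, 123.0]]
130 7 [[-38.0, -5.0, 125.0], [-38.0, -5.0, 128.0], [-36.0, 1.0, 135.0]]
140 7 [[-38.0, -8.0, 135.0], [-37.0, -1.0, 141.0], [-37.0, 4.0, 143.0]]
[ 4.17  3.7  12.62]
```

View pics/s2.png

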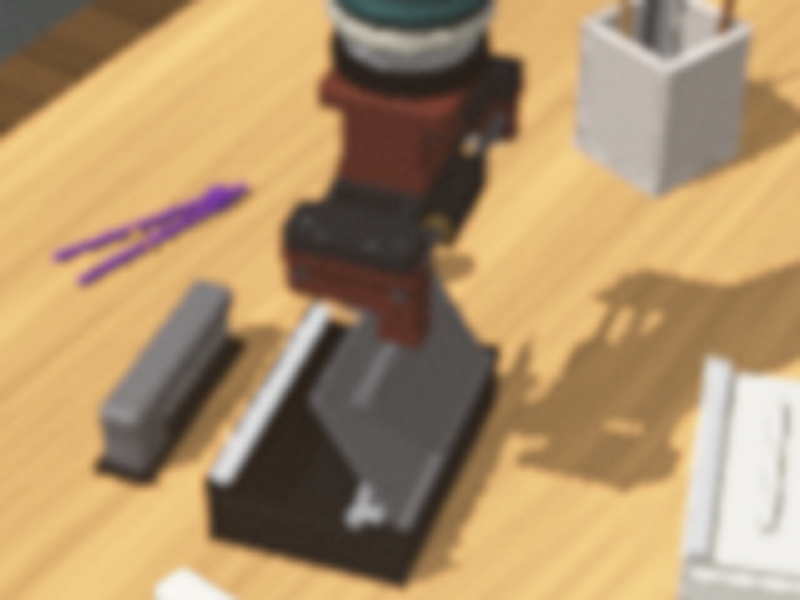

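The side view shows the flap about 58° up, with the fingertips apparently meeting its face near the rib. The measured TCP sits a little beyond the face, so I'll check where the fingertip really is in the wrist depth.

```bash
python3 - <<'E'
from h import *
s=robot.state(); d=cam("wrist"); print("tcp px",proj(d,s["tcp_pos"]),"cam",case(np.linalg.inv(d["view"])[:3,3]).round())
L=case(cloud(d))
for r in range(222,296,4): print(r,[L[r,c].round(0).tolist() for c in(255,275,295,315)],d["image"][r,275])
E
```

```text
tcp px (np.float64(284.9910090189037), np.float64(240.91950661038)) cam [ 55.  -1. 259.]
222 [[-37.0, 24.0, 2.0], [-37.0, 6.0, 3.0], [-37.0, -11.0, 3.0], [-37.0, -28.0, 3.0]] [28 29 30]
226 [[-3.0, 14.0, 104.0], [-3.0, 3.0, 103.0], [-4.0, -7.0, 103.0], [-3.0, -18.0, 103.0]] [146 110  75]
230 [[-3.0, 13.0, 108.0], [-4.0, 3.0, 108.0], [-4.0, -7.0, 108.0], [-3.0, -17.0, 109.0]] [123 125 124]
234 [[-6.0, 13.0, 109.0], [-5.0, 3.0, 110.0], [-5.0, -7.0, 109.0], [-5.0, -17.0, 110.0]] [119 121 120]
238 [[-12.0, 14.0, 99.0], [-12.0, 4.0, 99.0], [-12.0, -7.0, 98.0], [-12.0, -18.0, 98.0]] [70 71 70]
242 [[-17.0, 15.0, 93.0], [-14.0, 4.0, 98.0], [-15.0, -7.0, 98.0], [-17.0, -19.0, 92.0]] [67 36 29]
246 [[-18.0, 15.0, 95.0], [-14.0, 3.0, 105.0], [-14.0, -7.0, 105.0], [-19.0, -19.0, 93.0]] [67 37 31]
250 [[-21.0, 15.0, 94.0], [-14.0, 3.0, 110.0], [-14.0, -7.0, 109.0], [-21.0, -19.0, 95.0]] [67 36 30]
254 [[-23.0, 15.0, 96.0], [-14.0, 3.0, 114.0], [-15.0, -7.0, 113.0], [-22.0, -19.0, 97.0]] [67 37 32]
258 [[-73.0, 25.0, -0.0], [-14.0, 3.0, 119.0], [-14.0, -7.0, 119.0], [-73.0, -29.0, -2.0]] [68 37 3
[... 215 characters left out ...]
4.0, 25.0, 0.0], [-14.0, 3.0, 131.0], [-15.0, -6.0, 129.0], [-85.0, -30.0, -1.0]] [67 36 29]
274 [[-89.0, 25.0, -2.0], [-15.0, 3.0, 134.0], [-15.0, -6.0, 133.0], [-88.0, -30.0, -0.0]] [67 37 29]
278 [[-93.0, 25.0, -1.0], [-15.0, 3.0, 136.0], [-14.0, -6.0, 137.0], [-93.0, -30.0, -0.0]] [67 37 30]
282 [[-97.0, 25.0, -0.0], [-14.0, 3.0, 141.0], [-14.0, -6.0, 141.0], [-98.0, -30.0, -3.0]] [67 37 32]
286 [[-15.0, 11.0, 143.0], [-14.0, 2.0, 144.0], [-14.0, -6.0, 144.0], [-101.0, -30.0, 0.0]] [61 33 26]
290 [[-14.0, 10.0, 147.0], [-15.0, 2.0, 146.0], [-15.0, -6.0, 146.0], [-105.0, -30.0, -1.0]] [49 25 20]
294 [[8.0, 7.0, 185.0], [7.0, 1.0, 183.0], [7.0, -4.0, 184.0], [7.0, -10.0, 184.0]] [25 27 28]
```

step_arm(
  commands=[
    [0, 0.004, -0.003, 0, 0],
    [0, 0.008, -0.006, 0, 0],
    [0, 0.012, -0.009, 0, 0],
    [0, 0.016, -0.012, 0, 0],
    [0, 0.02, -0.015, 0, 0],
  ],
)

```text
time_s: 3.72
tcp_pos: [0.5301, -0.0531, 0.0811]
tcp_rot: [[0.254, -0.967, -0.001], [-0.967, -0.254, 0.0], [-0.001, 0.001, -1.0]]
ft_force: [-0.3, -0.2, 0.7]
grip_width: 0.0006
```

```bash
python3 chk.py
```

```text
3.7167 [-52.5  -1.2  81.1] F [-0.3 -0.2  0.7]
-52 13 [36.4 37.4 44.3]
-44 98 [ 56.8  98.7 100. ]
-36 1842 [ 10.7  98.9 100.8]
-28 1010 [ 10.4  97.6 115.6]
-20 2411 [ 11.3 114.7 116.4]
-12 137 [10.  10.6 11.7]
-4 46 [10.  10.3 11.2]
36 306 [38.8 42.  43.3]
44 2000 [41.1 42.2 43.4]
52 779 [41.1 42.2 43.4]
```

step_arm(
  commands=[
    [0, 0.006, 0, 0, 0],
    [0, 0.006, 0.009, 0, 0],
    [0, 0.006, 0.018, 0, 0],
    [0, 0.003, 0.018, 0, 0],
    [0, 0, 0.018, 0, 0],
    [0, -0.002, 0.018, 0, 0],
    [0, -0.005, 0.019, 0, 0],
    [0, -0.007, 0.019, 0, 0],
    [0, -0.01, 0.019, 0, 0],
    [0, -0.01, 0.019, 0, 0],
  ],
)

```text
time_s: 4.6
tcp_pos: [0.5415, -0.0504, 0.0624]
tcp_rot: [[0.254, -0.967, 0.001], [-0.967, -0.254, 0.0], [0.0, -0.001, -1.0]]
ft_force: [-0.7, -0.1, -0.0]
grip_width: 0.0011
```

```bash
python3 chk.py
```

```text
4.6 [-40.7  -1.5  62.4] F [-0.7 -0.1 -0. ]
-60 129 [34.8 35.8 37. ]
-52 31 [36.8 41.2 46.7]
-44 68 [49.8 56.5 60.9]
-36 366 [10.1 11.5 74.1]
-28 2172 [10.9 95.3 97.5]
-20 1821 [ 10.8  94.  101. ]
-12 3074 [102.3 108.6 110.5]
-4 120 [ 10.1 108.7 109.5]
36 272 [41.  42.3 43.4]
44 2307 [41.2 42.3 43.5]
52 814 [41.  42.2 43.4]
```

step_arm(
  commands=[
    [0, -0.003, 0.001, 0, 0],
    [0, -0.006, 0.001, 0, 0],
    [0, -0.008, 0.002, 0, 0],
    [0, -0.011, 0.003, 0, 0],
    [0, -0.013, 0.005, 0, 0],
    [0, -0.015, 0.006, 0, 0],
    [0, -0.017, 0.007, 0, 0],
    [0, -0.018, 0.008, 0, 0],
    [0, -0.018, 0.008, 0, 0],
  ],
)

```text
time_s: 5.4
tcp_pos: [0.5583, -0.0459, 0.054]
tcp_rot: [[0.254, -0.967, -0.0], [-0.967, -0.254, 0.0], [-0.0, 0.0, -1.0]]
ft_force: [-0.6, -0.8, -1.2]
grip_width: 0.0003
```

```bash
python3 chk.py
```

```text
5.4 [-23.3  -1.4  54. ] F [-0.6 -0.8 -1.2]
-60 127 [35.4 36.5 37.1]
-52 1000 [36.5 37.8 41.1]
-44 862 [41.8 45.1 48.2]
-36 982 [48.9 52.1 55.4]
-28 1135 [55.9 59.4 62.5]
-20 496 [62.8 65.3 69.4]
-12 1706 [70.9 84.5 86.6]
-4 2331 [77.8 81.7 84.1]
4 2070 [84.3 87.7 90.8]
12 2096 [90.3 92.  93.5]
36 331 [41.3 42.3 43.3]
44 2173 [41.2 42.3 43.4]
52 1045 [31.3 42.1 43.3]
```

```bash
python3 - <<'E'
from h import *
d=cam("wrist"); s=robot.state(); im=d["image"].copy(); L=case(cloud(d))
print(proj(d,s["tcp_pos"]))
for r in range(225,290,5): print(r,[L[r,c].round(0).tolist() for c in(250,275,295)])
cv2.imwrite("pics/w3.png",cv2.resize(im[120:330,140:430],None,fx=2.7,fy=2.7)[:,:,::-1])
E
```

```text
(np.float64(284.96617550799294), np.float64(241.04543310353358))
225 [[-2.0, 18.0, 82.0], [-2.0, 4.0, 82.0], [-2.0, -7.0, 81.0]]
230 [[-4.0, 18.0, 84.0], [-4.0, 4.0, 83.0], [-4.0, -7.0, 83.0]]
235 [[-6.0, 17.0, 87.0], [-6.0, 4.0, 86.0], [-6.0, -7.0, 86.0]]
240 [[-10.0, 18.0, 84.0], [-10.0, 4.0, 83.0], [-10.0, -7.0, 83.0]]
245 [[-24.0, 21.0, 60.0], [-10.0, 4.0, 89.0], [-11.0, -7.0, 88.0]]
250 [[-30.0, 22.0, 54.0], [-10.0, 4.0, 95.0], [-10.0, -6.0, 95.0]]
255 [[-36.0, 22.0, 49.0], [-11.0, 4.0, 100.0], [-11.0, -6.0, 101.0]]
260 [[-43.0, 23.0, 42.0], [-11.0, 4.0, 106.0], [-10.0, -6.0, 107.0]]
265 [[-50.0, 24.0, 36.0], [-11.0, 3.0, 111.0], [-11.0, -6.0, 111.0]]
270 [[-74.0, 28.0, 1.0], [-11.0, 3.0, 116.0], [-11.0, -6.0, 115.0]]
275 [[-80.0, 29.0, -1.0], [-11.0, 3.0, 120.0], [-11.0, -6.0, 120.0]]
280 [[-84.0, 29.0, -1.0], [-11.0, 3.0, 124.0], [-10.0, -5.0, 125.0]]
285 [[-89.0, 29.0, -1.0], [-11.0, 3.0, 128.0], [-11.0, -5.0, 128.0]]
```

View pics/w3.png

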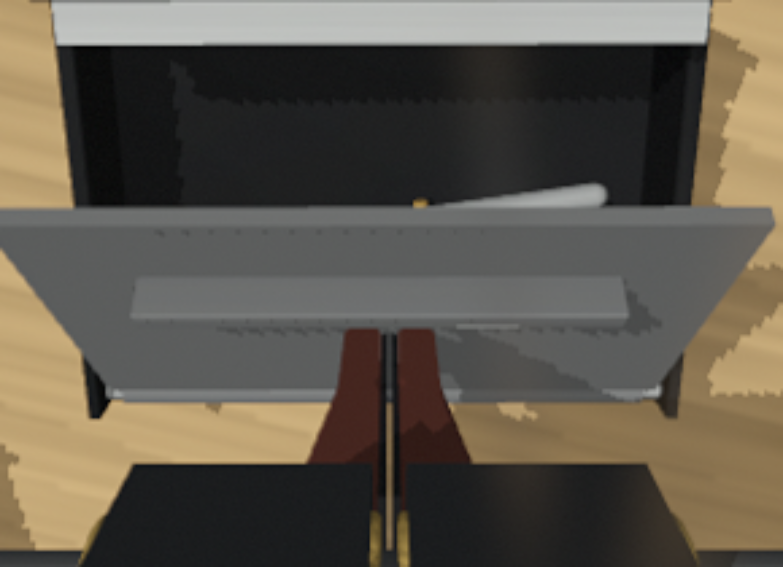

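The fingers sit on the hinge side of the rib, tips just behind it at crop (390,330). The flap is about 41° up, the rib spans (130..625, 275..320), and the lip is clear. The fingers seem to end 20–30 mm above the reported TCP, so I'll go straight down by feel.

step_arm(
  commands=[
    [0, 0, 0.003, 0, 0],
    [0, 0, 0.006, 0, 0],
    [0, 0, 0.009, 0, 0],
    [0, 0, 0.012, 0, 0],
    [0, 0, 0.015, 0, 0],
    [0, 0, 0.015, 0, 0],
  ],
)

```text
time_s: 6.0
tcp_pos: [0.558, -0.0459, 0.0387]
tcp_rot: [[0.254, -0.967, -0.001], [-0.967, -0.254, 0.0], [-0.0, 0.0, -1.0]]
ft_force: [0.1, -0.2, 0.3]
grip_width: 0.0004
```

```bash
python3 chk.py; python3 - <<'E'
from h import *
d=cam("side"); L=case(cloud(d)); im=d["image"].astype(int)
m=(im[...,0]>im[...,2]+12)&(im[...,0]<140)&(abs(L[...,1])<30)&(L[...,0]>-50)&(L[...,0]<5)&(L[...,2]>30)&(L[...,2]<120)
print("red finger low", np.round(sorted(L[m].tolist(),key=lambda p:p[2])[:8]).tolist())
E
```

```text
6.0 [-23.6  -1.3  38.7] F [ 0.1 -0.2  0.3]
-60 116 [35.  36.1 36.7]
-52 1186 [36.5 37.6 40.2]
-44 1029 [40.8 43.9 46.6]
-36 1136 [47.2 50.1 52.8]
-28 1324 [53.4 56.3 59.2]
-20 1080 [59.5 61.8 64.9]
-12 997 [66.3 71.7 83.3]
-4 3087 [73.4 78.8 83.6]
4 2368 [78.4 81.5 84.3]
12 3306 [84.9 87.4 89.3]
20 318 [85.5 86.6 87.6]
36 280 [41.1 42.3 43.3]
44 2701 [41.3 42.3 43.4]
52 1144 [27.8 42.1 43.3]
red finger low [[-29.0, -18.0, 52.0], [-30.0, -22.0, 56.0], [-23.0, -5.0, 57.0], [-15.0, 7.0, 68.0], [-34.0, -3.0, 68.0], [-12.0, 5.0, 69.0], [-18.0, 7.0, 69.0], [-30.0, 8.0, 70.0]]
```

step_arm(
  commands=[
    [0, 0, 0.003, 0, 0],
    [0, 0, 0.006, 0, 0],
    [0, 0, 0.009, 0, 0],
    [0, 0, 0.012, 0, 0],
    [0, 0, 0.015, 0, 0],
    [0, 0, 0.018, 0, 0],
    [0, 0, 0.02, 0, 0],
    [0, 0, 0.02, 0, 0],
  ],
)

```text
time_s: 6.77
tcp_pos: [0.558, -0.0459, 0.0188]
tcp_rot: [[0.254, -0.967, -0.001], [-0.967, -0.254, 0.0], [-0.0, 0.0, -1.0]]
ft_force: [1.2, -0.7, 0.9]
grip_width: 0.0005
```

```bash
python3 chk.py
```

```text
6.7667 [-23.6  -1.4  18.8] F [ 1.2 -0.7  0.9]
-60 27 [35.7 36.4 36.9]
-52 1265 [35.6 36.8 37.8]
-44 1655 [37.  38.3 39.6]
-36 1804 [39.3 40.6 42. ]
-28 1942 [41.5 42.9 44.2]
-20 2073 [43.7 45.2 46.5]
-12 2261 [46.  47.4 48.8]
-4 2237 [48.2 49.6 51.1]
4 3900 [ 51.3  62.5 139.7]
12 3569 [53.2 55.  61.7]
20 3129 [55.1 56.5 57.9]
28 3356 [56.2 58.4 59.8]
36 401 [41.2 42.3 43.3]
44 3238 [41.3 42.3 43.4]
52 1558 [16.8 42.1 43.3]
```

step_arm(
  commands=[
    [0, 0, 0.003, 0, 0],
    [0, 0, 0.006, 0, 0],
    [0, 0, 0.008, 0, 0],
    [0, 0, 0.01, 0, 0],
    [0, 0, 0.012, 0, 0],
    [0, 0, 0.013, 0, 0],
    [0, 0, 0.013, 0, 0],
  ],
)

```text
time_s: 7.4
tcp_pos: [0.5588, -0.046, 0.0076]
tcp_rot: [[0.254, -0.967, 0.001], [-0.967, -0.254, -0.0], [0.0, -0.001, -1.0]]
ft_force: [-2.2, 1.9, 14.1]
grip_width: 0.0003
```

```bash
python3 chk.py
```

```text
7.4 [-22.8  -1.6   7.6] F [-2.2  1.9 14.1]
-60 22 [35.5 36.4 37.2]
-52 501 [34.6 36.3 37.9]
-44 1774 [34.5 35.3 36.2]
-36 2248 [34.4 35.4 36.4]
-28 2327 [34.4 35.3 36.3]
-20 2428 [34.4 35.3 36.3]
-12 2606 [34.3 35.3 36.5]
-4 7687 [ 34.6 132.9 139.6]
4 14182 [ 35.  131.4 139.4]
12 3650 [ 34.5  41.5 131. ]
20 2988 [34.2 35.2 36.2]
28 3112 [34.2 35.2 36.2]
36 1464 [31.9 35.4 42.9]
44 3686 [41.3 42.3 43.4]
52 1898 [16.4 42.1 43.3]
```

step_arm(
  commands=[
    [0, 0, -0.001, 0, 0],
    [0, -0.003, -0.001, 0, 0],
    [0, -0.006, -0.001, 0, 0],
    [0, -0.009, -0.001, 0, 0],
    [0, -0.012, -0.001, 0, 0],
    [0, -0.015, -0.001, 0, 0],
    [0, -0.018, -0.001, 0, 0],
    [0, -0.018, -0.001, 0, 0],
  ],
)

```text
time_s: 8.12
tcp_pos: [0.5734, -0.0418, 0.0076]
tcp_rot: [[0.255, -0.967, -0.005], [-0.967, -0.255, -0.001], [-0.0, 0.005, -1.0]]
ft_force: [-5.6, -3.2, 14.1]
grip_width: 0.0003
```

```bash
cat > rib.py <<'E'
from h import *; import sys
s=robot.state(); print(s["time_s"],"tcp",case(s["tcp_pos"]).round(1),"F case x",(s["ft_force"][:2]@EX).round(1),"z",s["ft_force"][2].round(1))
d=cam("wrist"); L=case(cloud(d)).reshape(-1,3); L=L[(abs(L[:,1])<48)&(abs(L[:,1])>20)]
r=L[(L[:,2]>42.5)&(L[:,2]<50)&(L[:,0]>0)&(L[:,0]<40)]; print("rib x",np.percentile(r[:,0],[3,50,97]).round(1),len(r),"expect start 12..18")
for a in range(24,60,3):
    q=L[(L[:,0]>=a)&(L[:,0]<a+3)&(L[:,2]<60)]; print(a,np.percentile(q[:,2],[10,50,90]).round(1) if len(q) else None,end="; ")
if len(sys.argv)>1: save(d,sys.argv[1])
E
python3 rib.py
```

```text
8.1167 tcp [-7.7 -1.3  7.6] F case x -6.2 z 14.1
rib x [26.5 29.5 32.1] 1285 expect start 12..18
24 [43.  43.8 44.9]; 27 [43.5 44.2 45. ]; 30 [35.1 42.1 44.7]; 33 [34.4 35.2 36. ]; 36 [34.4 35.2 35.9]; 39 [34.5 35.3 36. ]; 42 [41.5 42.3 43.2]; 45 [41.5 42.3 43.1]; 48 [41.6 42.4 43.2]; 51 [41.5 42.3 43.1]; 54 [-0.6 23.9 42.1]; 57 [-1.5 -0.7  0.1];
```

The flap is flat with its edge under the lip. The rib now reads 26–32 mm, about the full 14 mm of travel, because finger friction already carried it along. I'll ease the press and bring the fingertips up to the rib for a final push.

step_arm(
  commands=[
    [0, 0, -0.001, 0, 0],
    [0, -0.003, -0.001, 0, 0],
    [0, -0.006, -0.001, 0, 0],
    [0, -0.009, -0.001, 0, 0],
    [0, -0.012, -0.001, 0, 0],
    [0, -0.015, -0.001, 0, 0],
    [0, -0.018, -0.001, 0, 0],
    [0, -0.018, -0.001, 0, 0],
  ],
)

```text
time_s: 8.83
tcp_pos: [0.5938, -0.0366, 0.0081]
tcp_rot: [[0.254, -0.967, 0.001], [-0.967, -0.254, 0.0], [-0.0, -0.001, -1.0]]
ft_force: [0.3, 0.6, 0.0]
grip_width: 0.0005
```

```bash
python3 rib.py
```

```text
8.8333 tcp [13.4 -1.5  8.1] F case x 0.4 z 0.0
rib x [26.4 29.6 32.1] 1194 expect start 12..18
24 [43.5 44.2 44.8]; 27 [43.7 44.6 45.3]; 30 [35.5 41.4 44.8]; 33 [34.9 35.6 36.4]; 36 [34.7 35.6 36.3]; 39 [34.9 35.6 36.4]; 42 [41.5 42.3 43. ]; 45 [41.6 42.4 43. ]; 48 [41.6 42.3 43.1]; 51 [41.5 42.4 43.2]; 54 [-0.3 23.5 41.7]; 57 [-1.4 -0.6  0.1];
```

step_arm(
  commands=[
    [0, 0, 0.001, 0, 0],
    [0, -0.001, 0.001, 0, 0],
    [0, -0.002, 0.001, 0, 0],
    [0, -0.002, 0.001, 0, 0],
  ],
)

```text
time_s: 9.22
tcp_pos: [0.5938, -0.0366, 0.0076]
tcp_rot: [[0.254, -0.967, -0.002], [-0.967, -0.254, -0.0], [-0.0, 0.002, -1.0]]
ft_force: [-4.9, -0.8, 6.6]
grip_width: 0.0003
```

```bash
python3 rib.py
```

```text
9.2167 tcp [13.4 -1.4  7.6] F case x -4.9 z 6.6
rib x [26.4 29.6 32.2] 1195 expect start 12..18
24 [43.2 43.8 44.6]; 27 [43.5 44.2 45. ]; 30 [35.2 41.2 44.5]; 33 [34.5 35.3 36.1]; 36 [34.4 35.2 36. ]; 39 [34.6 35.3 36.1]; 42 [41.6 42.3 43.1]; 45 [41.6 42.3 43.1]; 48 [41.6 42.4 43.1]; 51 [41.6 42.3 43.1]; 54 [-0.2 23.7 41.7]; 57 [-1.5 -0.7  0.1];
```

At the stop, with 5 N against the rib and no more movement. Now I lift straight off and then back away.

step_arm(
  commands=[
    [0, 0.002, -0.002, 0, 0],
    [0, 0.002, -0.005, 0, 0],
    [0, 0.004, -0.02, 0, 0],
    [0, 0.006, -0.05, 0, 0],
    [0, 0.01, -0.09, 0, 0],
    [0, 0.03, -0.13, 0, 0],
    [0, 0.06, -0.17, 0, 0],
    [0, 0.06, -0.2, 0, 0],
    [0, 0.06, -0.2, 0, 0],
    [0, 0.06, -0.2, 0, 0],
  ],
)

```text
time_s: 10.1
tcp_pos: [0.5385, -0.052, 0.2101]
tcp_rot: [[0.254, -0.967, 0.006], [-0.967, -0.254, -0.001], [0.003, -0.006, -1.0]]
ft_force: [-0.4, -0.0, -0.3]
grip_width: 0.0006
```

```bash
python3 rib.py w9.png
```

```text
10.1 tcp [-44.1  -2.3 210.1] F case x -0.4 z -0.3
rib x [25.7 28.8 31.2] 290 expect start 12..18
24 [36.9 44.7 46.9]; 27 [45.7 46.6 47.5]; 30 [37.3 40.4 46.9]; 33 [36.6 37.5 38.5]; 36 [36.9 37.9 38.8]; 39 [37.  37.8 38.9]; 42 [37.7 41.8 43. ]; 45 [41.3 42.2 43.2]; 48 [41.3 42.2 43.3]; 51 [41.2 42.2 43.1]; 54 [41.1 42.2 43.9]; 57 [-1.9 -0.9  0.2];
```

View pics/w9.png

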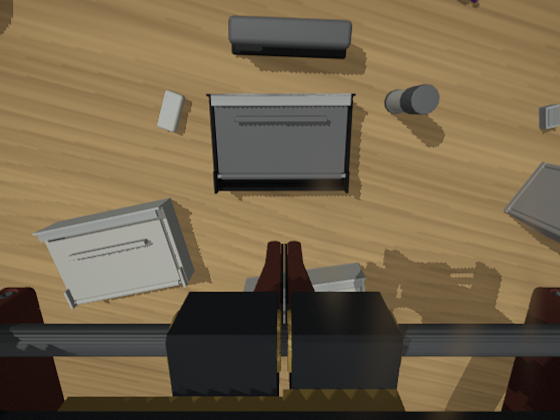

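The view shows the flap shut: its rib is at (282,120) and its edge is under the lip at (282,100). The glue stick, eraser and stapler stand where they were, and the hand is clear.

```bash
python3 -c "
from h import *
robot.job_done(); print(robot.state()['time_s'])"
```

```text
the job is handed in; nothing more can be done
the job is handed in; nothing more can be done
```

The black box is closed over the steel compass. The flap stays shut under the lip with the hand about 17 cm away, and I handed the job in at about 10 s of the 35 s allowed.

- **Tuck:** the rib's hinge-side flank moved from its nominal 12 mm to about 26 mm in the case's x. That is about the full 14 mm of slot travel, so roughly 9 mm of the flap is under the lip. After I let go, the flap rose about 2 mm and rests against the lip's underside.
- **Surroundings:** in the last wrist picture the eraser, glue stick, stapler and one white look-alike looked untouched; the other look-alike was partly hidden behind the hand. I judged this by eye and did not measure their positions. The mug, sharpener and pencil cup were not re-checked.
- **Compass:** it was seen in the box until the flap covered it, and the fingers never went inside.

Some things did not go cleanly:

- **First push:** the fingers rode over the rib, with about 18 N on the wrist, so I backed off and pushed again from lower down. The fingertips appeared to end about 29 mm above the reported TCP, so I worked by contact force and depth readings.
- **Rib push:** pressing at about 14 N, finger friction carried the flap along its slot before the fingers reached the rib. I then brought them up to the rib and pushed with about 5 N while holding the flap down. It did not move further, so it was already at its stop.

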